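# Set the swing stop and slide the stone tray under the inspection bridge

## Task

First swing the brass stop arm of the inspection stand out across the lane until it snaps fully home in its end detent. Then slide the tray of stones along the bench, between the guide rails and under the low lens bridge, until its front edge rests against the swung-out arm. Do not lift the tray, leave the bottle, tin and cardboard box where they are, and finish with the gripper clear.

Things in the scene. Friction and masses are not known exactly. Their poses are not given: they have to be found in the camera images.
- stand: Fixed inspection stand, 290 long. Origin: on the bench, on the lane's centre line, where the two straight rails begin. x: the way the tray is pushed; y: left of that (stop pivot's side); z up. Aluminium rails 10 high, 8 thick, from x = 0 to 230, inner faces at y = -44 and +44; before x = 0 they flare out over 60 to a mouth about 145 wide. The lane's floor is the bare bench.
- bridge (a point): Centre of the top of the stand's grey lens bridge, at stand x = 80, y = 0, 50 above the bench. The bridge spans the lane from stand x = 60 to 100 and y = -60 to 60; its underside is 28 above the bench (inner faces of its posts at y = -48 and +48); a lens tube, radius 24, rises to 58. Elsewhere the lane is open above.
- stop_arm (a joint): Brass stop arm's angle (rad) about its upright pivot. 0 = folded, pointing along stand -x beside the lane, to the bridge; grows counterclockwise from above, sweeping over the rail into the lane; 1.571 (hard stop) = seated, pointing along stand -y across the lane. Starts at 0 to 0.35. Easy to 0.75, then resists (4 N at 60 from the pivot); past 1.3 it snaps home and holds, let go before it does not.
- stop_pivot (a point): Top of the stop arm's pivot hub (radius 11), on the hinge axis, at stand x = 205, y = 60, 29 above the bench. The arm is a bar 14 wide, 16 high (11 to 27 above the bench), centred on the pivot and reaching 95 from it. Seated, its face towards the bridge lies at stand x = 198. A grey detent block, 26 high, stands by the hub, away from lane and bridge (centre at stand x = 229, y = 84).
- stop_peg (a point): Top centre of the red upright finger peg (radius 7) on the arm's free end, 85 from the pivot; it stands from 27 to 49 above the bench.
- tray: Loose low tray, dark wood, blue pad with stones, 175 long (x), 80 wide (y), 20 high, rim 6 thick, 0.25 to 0.5 kg. Origin: centre of its underside. Starts flat on the bench before the rails' mouth, its x axis within 0.15 rad of the stand's x. Home against the seated arm its origin is at stand x = 110.5 and its rear edge stands out 37 before the bridge, so it can be pushed home by its rear edge.
- bottle: Bystander: amber glass bottle, radius 24, 100 high. Origin: centre of its underside.
- tin: Bystander: green round tin, radius 32, 45 high. Origin: centre of its underside.
- stone_box: Bystander: open cardboard box 90 x 60, 28 high. Origin: centre of its underside.
Not all that is in view belongs to the job. Leave any red or turquoise look-alike of the tray alone.

How it is judged:
By the outcome, as a careful person would: the job done as asked, in the order asked, and still so for the second after the job is handed in, with the robot touching nothing.
It also fails if it takes over 67 s, if anything falls off the work surface, if the arm or the gripper's body presses on something with over 40 N, if the wrist force passes 120 N, or if a joint passes its speed limit or range.

## Robot

A 7-joint arm with a two-finger parallel gripper is mounted at the origin on the work surface. World frame = base frame: x ahead of the robot, y to its left, z up, the work surface at z = 0. Lengths are in m, angles in rad, forces in N, time in s.
With the tool pointing down it reaches from about 0.35 to 0.9 m from the base axis. Payload 19.9 kg.
Tool frame: the origin (TCP) lies on the centre line of the jaws, within the pads' length; the fingertips stand 17 mm ahead of it and the grasp point (between the pads) lies 2 mm behind it; z points along the fingers, y is the line along which they close (so a half turn about z gives the same grasp; the last joint's range is limited). The gripper opens to 94 mm and grips with 3 to 60 N. Pads are 16 mm wide; open, the fingers measure 119 mm over their backs; the gripper's body (75 mm by 177 mm) begins 78 mm behind the grasp point.
Start: joints at [1.274, 0.417, -0.01, 1.614, 0.005, 1.111, -0.053], TCP at [0.158, -0.605, 0.187] pointing down, gripper open.
Joint ranges: [-2.81, 2.81], [-0.39, 2.02], [-1.27, 1.25], [0.06, 2.57], [-1.19, 4.33], [0.19, 2], [-2.82, 2.82]. Speed limits (rad/s): [1.89, 1.89, 2.39, 2.39, 3.01, 3.01, 3.01].

## Interface

Orientations are given as a unit quaternion [x, y, z, w].
In Python, from station import ctrl gives the robot as it stands.
- The arm moves only by the tool arm_command, never from a script. Its argument "commands" is a list of rows, each an object of numbers: "hand": the closure in counts, from 0 (fully open) to 255 (shut); "tx", "ty", "tz": the shift along the world's x, y, z in units of 30 mm (1.0 is 30 mm); "spin": the turn about the world's z in units of 8 degrees (1.0 is 8 degrees). In form: [{"hand": .., "tx": .., "ty": .., "tz": .., "spin": ..}, ...]. A call has 1 to 5 rows; each row shifts and turns the commanded pose from where the row before left it; what a row does not reach is not made up. A row lasts 1/10 s, in which the tool goes at most 50 mm and 8.59 degrees, less where a joint would pass 70% of its speed; a pose out of reach is approached as far as the arm can. A call is refused whole if a number of a shift passes 1 or a number of a turn 1, either way. A call with a gripper value outside its range is refused whole. The fingers move at their own pace and stop on an object; "squeeze" is the grip in N (left out, the last holds). Time passes only in rows, so rows that do not move let the fingers close. It gives the time, the measured TCP pose, the force, the opening and the grip force at its end, in the units of the state.
- ctrl.state(): the state, without advancing time (a new reading comes with each control period).
- ctrl.snapshot(name): name is "scene" or "top" or "wrist"; returns a dict with "frame" (384x512x3 uint8, red, green, blue), "intrinsics" (3x3 intrinsics, pixels), "origin" and "orientation" of the camera in the world; the wrist camera has in their place "tool_from_camera" (4x4, takes a point from camera to tool coordinates, whose origin is the TCP and whose axes are the flange's). Camera axes: x right, y up, looking along -z (the intrinsics and any distortion apply to the point x, -y, -z); pixel columns grow to the right and rows downward; lengths in m; the calibration is good to about 2 mm. A picture is of the moment at which its call begins: read the wrist's pose just before it. There is no depth.
- ctrl.job_done(): hands the job in; it is judged then, once.
The state is a dict: "time": time; "joint_pos": joint angles; "joint_velocities": joint speeds; "effort": joint torques, N m; "tool_pos": TCP position; "tool_rot": TCP orientation; "force": force on the tool from outside, world axes, zero at the start; "wrist_torque": the same for the moment, N m; "width": opening from 0.0 (shut) to 1.0 (fully open); "grip_force": force on a finger pad.
Only numpy, scipy, OpenCV 4.12 (cv2) and the standard library are available. Lean on these libraries where they do the work, as an engineer would, in place of code of your own. Each camera call takes 0.05 s, during which the arm holds its last target. There are 200 camera calls.

## Working session

There is one attempt and no reset: what is moved stays moved. The work goes in short steps, Python scripts to look and compute and a tool call to move; the robot and the scene stay as the last step left them, time stands still between calls to the robot, and variables do not carry over. Pictures are saved under pics/ and viewed, at most 11 in all, crops included, and the job is handed in when it is done.

Besides the shell and the picture viewer there is one more tool, called in YAML: its name, and indented under it one key for each argument. arm_command: Moves the arm, as the interface text tells. Its arguments: {"type":"object","properties":{"commands":{"type":"array","items":{"type":"object","properties":{"hand":{"type":"number"},"tx":{"type":"number"},"ty":{"type":"number"},"tz":{"type":"number"},"spin":{"type":"number"}}}},"squeeze":{"type":"number"}},"required":["commands"]}

```bash
mkdir -p pics; cat > h.py <<'E'
import numpy as np, cv2
from scipy.spatial.transform import Rotation as R
from station import ctrl
def ray(s,u,v):
    K=np.array(s["intrinsics"]);d=np.linalg.inv(K)@[u,v,1.];d=np.array([d[0],-d[1],-d[2]])
    o=np.array(s["orientation"],float);M=o if o.shape==(3,3) else R.from_quat(o).as_matrix()
    return np.array(s["origin"],float),M@d
def onz(s,u,v,z):
    o,d=ray(s,u,v);return o+d*(z-o[2])/d[2]
def px(s,p):
    K=np.array(s["intrinsics"]);o=np.array(s["orientation"],float);M=o if o.shape==(3,3) else R.from_quat(o).as_matrix()
    q=M.T@(np.array(p)-np.array(s["origin"]));q=K@[q[0],-q[1],-q[2]];return q[:2]/q[2]
def snap(n,f=None):
    s=ctrl.snapshot(n)
    if f: cv2.imwrite("pics/"+f,s["frame"][:,:,::-1])
    return s
E
python3 - <<'E'
from h import *
import pickle
a=snap("top","top0.png");b=snap("scene","scene0.png")
pickle.dump((a,b),open("s0.pkl","wb"))
for s in(a,b):print({k:v for k,v in s.items() if k!="frame"})
print(ctrl.state())
E
```

```text
{'intrinsics': array([[421.63411624,   0.        , 258.68277555],
       [  0.        , 421.63411624, 190.22133215],
       [  0.        ,   0.        ,   1.        ]]), 'origin': array([ 0.41293246, -0.01961372,  1.03735894]), 'orientation': array([ 0.0319911 , -0.03404094, -0.70102502,  0.71160502])}
{'intrinsics': array([[436.34697072,   0.        , 248.67650094],
       [  0.        , 436.34697072, 192.42907609],
       [  0.        ,   0.        ,   1.        ]]), 'origin': array([ 1.10383062, -0.74067569,  0.75449161]), 'orientation': array([0.42120701, 0.16134138, 0.29627899, 0.8418862 ])}
{'time': 0.1, 'joint_pos': array([ 1.2735347 ,  0.41789524, -0.01031456,  1.61408762,  0.00470064,
        1.11071236, -0.05301588]), 'joint_velocities': array([ 0.00052886, -0.00110738,  0.00013972, -0.00211759,  0.00032777,
        0.00112658, -0.00062463]), 'effort': array([ 2.46782520e-04, -8.52574754e+01,  6.39264341e-01, -4.26688206e+01,
       -4.89521655e-02,  1.63331983e-02,  8.71929217e-06]), 'tool_pos': array([ 0.15801987, -0.60433127,  0.18661077]), 'tool_rot': array([ 9.91834060e-01,  1.27533945e-01, -1.08628989e-04, -5.28315412e-04]), 'force': array([ 0.50019121,  0.06510235, -0.17076522]), 'wrist_torque': array([ 0.04426277,  0.06331286, -0.02946548]), 'grip_force': 0.0, 'width': 1.0024861956481212}
```

View pics/top0.png

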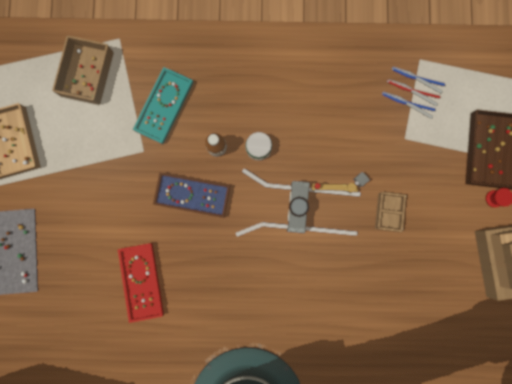

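View pics/scene0.png

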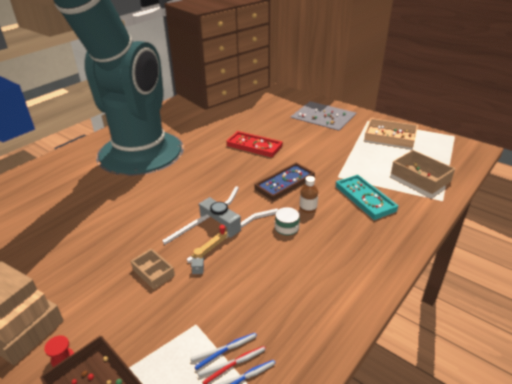

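Top view: the tray (dark rim, blue pad) is at (193,194). The turquoise look-alike is at (165,105) and the red one at (142,282). Bridge (299,205), peg (318,186), pivot about (355,186), detent block (362,179), and the stand's +x runs to image right. I'll confirm this in an enlarged crop and measure.

```bash
cat > m.py <<'E'
from h import *
import pickle
a,b=pickle.load(open("s0.pkl","rb"))
f=a["frame"];c=cv2.resize(f[130:250,140:400],None,fx=3,fy=3,interpolation=cv2.INTER_CUBIC)
cv2.imwrite("pics/crop0.png",c[:,:,::-1])
hsv=cv2.cvtColor(f,cv2.COLOR_RGB2HSV)
def comp(m,x0,x1,y0,y1):
    w=np.zeros_like(m);w[y0:y1,x0:x1]=m[y0:y1,x0:x1];n,l,st,ce=cv2.connectedComponentsWithStats(w)
    i=1+np.argmax(st[1:,4]);return (l==i).astype(np.uint8),st[i],ce[i]
m,st,ce=comp(cv2.inRange(hsv,(100,60,30),(140,255,255)),140,245,160,225)
k=cv2.minAreaRect(cv2.findContours(m,0,1)[0][0]);print("pad",st,ce,k,onz(a,*k[0],.012))
P=[onz(a,*q,.012)[:2] for q in cv2.boxPoints(k)];print(np.round(P,4))
m,st,ce=comp(cv2.inRange(hsv,(0,130,60),(8,255,255)),300,335,170,200);print("peg",st,ce,onz(a,*ce,.049))
m,st,ce=comp(cv2.inRange(hsv,(13,120,110),(30,255,255)),315,375,170,200);
k=cv2.minAreaRect(cv2.findContours(m,0,1)[0][0]);print("arm",st,ce,k,onz(a,*ce,.027))
m=cv2.inRange(hsv,(0,0,150),(180,45,255))
for n,w in(("railL",(305,370,180,205)),("railR",(310,370,220,240))):
    mm,st,ce=comp(m,*w);ys,xs=np.nonzero(mm);Q=np.array([onz(a,x,y,.01)[:2] for x,y in zip(xs,ys)])
    d=cv2.fitLine(Q.astype(np.float32),2,0,.01,.01).ravel();print(n,st,d,np.arctan2(d[1],d[0]))
E
python3 m.py
```

```text
pad [158 177  68  36 926] [195.53239741 195.22570194] ((191.48301696777344, 194.59056091308594), (64.19384002685547, 25.800395965576172), 10.619654655456543) [0.49583502 0.14183143 0.012     ]
[[0.4781 0.2239]
 [0.5404 0.2146]
 [0.5137 0.0595]
 [0.4516 0.0697]]
peg [315 183   5   6  26] [317.  185.5] [ 0.51881464 -0.15912864  0.049     ]
arm [ 315  170   60   30 1282] [344.0475819  183.59048362] ((344.5, 184.5), (29.0, 59.0), 90.0) [ 0.52679424 -0.22749266  0.027     ]
railL [316 190  44   6 111] [ 0.06298824  0.9980143   0.5066641  -0.22171244] 1.5077664
railR [310 227  47   8 161] [ 0.08171386  0.9966558   0.4132175  -0.20400265] 1.4889913
```

View pics/crop0.png

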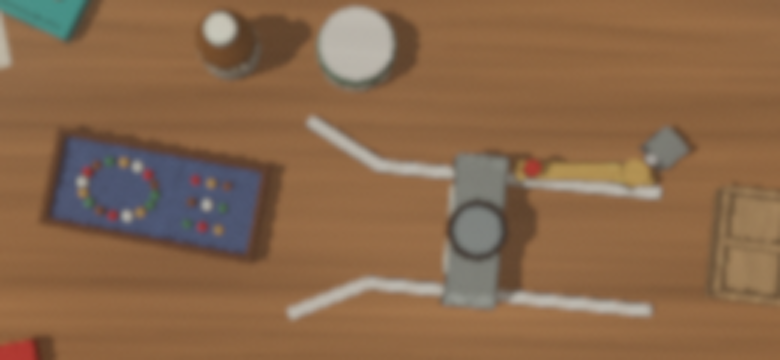

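Crop confirms it: tray at crop (155,190), bridge (478,230), peg (532,168), hub (638,172), block (668,147). The arm is folded, and the rail bends are at (370,283) and (380,165). Next I compute the stand frame.

```bash
cat > m2.py <<'E'
from h import *
import pickle
a,b=pickle.load(open("s0.pkl","rb"))
g=lambda u,v,z:onz(a,140+(u+.5)/3-.5,130+(v+.5)/3-.5,z)[:2]
L0,L1=g(380,163,.01),g(658,193,.01);R0,R1=g(370,284,.01),g(650,311,.01)
print("L",L0,L1,"R",R0,R1, [np.linalg.norm(q) for q in(L1-L0,R1-R0)])
d=(L1-L0)+(R1-R0);th=np.arctan2(d[1],d[0]);ex=np.array([np.cos(th),np.sin(th)]);ey=np.array([-ex[1],ex[0]])
o1=(L0+R0+L1+R1)/4-.115*ex
lens=g(477,229,.058);print("lens",lens,"origin from lens",lens-.08*ex,"from rails",o1)
O=(o1+lens-.08*ex)/2
hub=g(638,172,.029);peg=g(532,168,.049)
S=lambda p:np.array([(p-O)@ex,(p-O)@ey])
for n,p in(("hub",hub),("peg",peg),("lens",lens),("L0",L0),("R0",R0),("L1",L1),("R1",R1),("blk",g(668,147,.026))):print(n,p,S(p))
print("th",th,"O",O,"ex",ex)
T=[g(*q,.02) for q in((62,131),(283,166),(256,262),(45,222))]
print("tray",np.mean(T,0),S(np.mean(T,0)),[S(t) for t in T])
e=T[1]-T[0]+T[2]-T[3];print("tray rel yaw",np.arctan2(e[1],e[0])-th,"sizes",np.linalg.norm(T[1]-T[0]),np.linalg.norm(T[3]-T[0]))
# scene view check
for n,p in(("hub",(205,60,29)),("pegfold",(120,60,49)),("lens",(80,0,58)),("blk",(229,84,26))):
    w=O+ex*p[0]/1e3+ey*p[1]/1e3;print(n,px(b,[*w,p[2]/1e3]))
E
python3 m2.py
```

```text
L [ 0.52480234 -0.04040223] [ 0.50363739 -0.26750223] R [ 0.42615381 -0.03359858] [ 0.40775451 -0.26031967] [np.float64(0.22808412400014028), np.float64(0.22746645387441797)]
lens [ 0.4692648 -0.115297 ] origin from lens [ 0.47621287 -0.0355993 ] from rails [ 0.47557486 -0.03589023]
hub [ 0.5186204 -0.2469928] [0.20673897 0.06091216]
peg [ 0.51841948 -0.1591294 ] [0.11922502 0.05308098]
lens [ 0.4692648 -0.115297 ] [0.07982738 0.00030517]
L0 [ 0.52480234 -0.04040223] [0.00039212 0.04912817]
R0 [ 0.42615381 -0.03359858] [ 0.0021819 -0.0497385]
L1 [ 0.50363739 -0.26750223] [0.22847219 0.04776702]
R1 [ 0.40775451 -0.26031967] [ 0.22964428 -0.04837736]
blk [ 0.5395549 -0.2719812] [0.22981477 0.08393781]
th -1.6577567329286507 O [ 0.47589386 -0.03574476] ex [-0.08685085 -0.99622133]
tray [0.49502232 0.13575024] [-0.17250831  0.00416169] [array([-0.25863299,  0.0476939 ]), array([-0.07750114,  0.03759872]), array([-0.09076555, -0.04166476]), array([-0.26313353, -0.02698109])]
tray rel yaw -0.06998132634193865 sizes 0.1814129524546758 0.07481048532494992
hub [197.4606503  250.56236708]
pegfold [223.11694874 227.03734743]
lens [218.45287652 206.55464563]
blk [196.35251488 261.72511558]
```

The stand frame fits within 1–2 mm: O=(0.476,-0.036), θ=-94.98°, arm angle about 0.08. The tray starts at stand (-172,4) mm, yaw -0.07. The plan is to straddle the peg with the fingers, sweep it along its arc while spinning with it, then push the tray with two fingers.

arm_command:
  commands:
    - {"hand":140,"tx":0.8,"ty":1,"tz":0,"spin":0.62}
    - {"hand":140,"tx":0.8,"ty":1,"tz":0,"spin":0.62}
    - {"hand":140,"tx":0.8,"ty":1,"tz":0,"spin":0.62}
    - {"hand":140,"tx":0.8,"ty":1,"tz":0,"spin":0.62}
    - {"hand":140,"tx":0.8,"ty":1,"tz":0,"spin":0.62}
  squeeze: 10

```text
time: 0.6
tool_pos: [0.2788, -0.4532, 0.187]
tool_rot: [0.941, 0.339, -0.0, -0.0]
force: [0.9, -0.7, 0.4]
width: 0.613
grip_force: 0.0
```

arm_command:
  commands:
    - {"hand":140,"tx":0.8,"ty":1,"tz":0,"spin":0.62}
    - {"hand":140,"tx":0.8,"ty":1,"tz":0,"spin":0.62}
    - {"hand":140,"tx":0.8,"ty":1,"tz":0,"spin":0.62}
    - {"hand":140,"tx":0.8,"ty":1,"tz":0,"spin":0.62}
    - {"hand":140,"tx":0.8,"ty":1,"tz":0,"spin":0.62}

```text
time: 1.1
tool_pos: [0.3987, -0.3032, 0.1871]
tool_rot: [0.846, 0.533, -0.0, -0.0]
force: [-0.1, -1.4, 0.8]
width: 0.449
grip_force: 0.0
```

arm_command:
  commands:
    - {"hand":140,"tx":0.8,"ty":1,"tz":0,"spin":0.62}
    - {"hand":140,"tx":0.8,"ty":1,"tz":0,"spin":0.62}
    - {"hand":140,"tx":0.8,"ty":1,"tz":0,"spin":0.62}
    - {"hand":140,"tx":0.8,"ty":0.9,"tz":0,"spin":0.62}
    - {"hand":140,"tx":0.8,"ty":0.9,"tz":0,"spin":0.62}

```text
time: 1.6
tool_pos: [0.5188, -0.1594, 0.187]
tool_rot: [0.712, 0.703, -0.0, -0.0]
force: [0.2, -0.7, -0.1]
width: 0.447
grip_force: 0.0
```

arm_command:
  commands:
    - {"hand":140}
    - {"hand":140}

```text
$.commands[0]: bad value
```

```bash
cat >> h.py <<'E'
def wrist(f=None):
    t=ctrl.state();s=ctrl.snapshot("wrist")
    if f: cv2.imwrite("pics/"+f,s["frame"][:,:,::-1])
    W=np.eye(4);W[:3,:3]=R.from_quat(t["tool_rot"]).as_matrix();W[:3,3]=t["tool_pos"]
    C=W@np.array(s["tool_from_camera"]);s["origin"]=C[:3,3];s["orientation"]=C[:3,:3];return s
O=np.array([.47589,-.03574]);th=-1.65776;ex=np.array([np.cos(th),np.sin(th)]);ey=np.array([-ex[1],ex[0]])
S=lambda p:np.array([(p[:2]-O)@ex,(p[:2]-O)@ey])
Wd=lambda x,y:O+x*ex+y*ey
def peg(s):
    h=cv2.cvtColor(s["frame"],cv2.COLOR_RGB2HSV);m=cv2.inRange(h,(0,130,60),(8,255,255))|cv2.inRange(h,(172,130,60),(180,255,255))
    n,l,st,ce=cv2.connectedComponentsWithStats(m)
    for i in range(1,n):
        if st[i,4]>15:
            p=onz(s,*ce[i],.047);print("red",st[i],np.round(p,4),np.round(S(p),4))
E
python3 - <<'E'
from h import *
s=wrist("w0.png");peg(s);print(ctrl.state()["tool_pos"],s["origin"])
E
```

```text
red [249 173  12  14 127] [ 0.5206 -0.1568  0.047 ] [0.1167 0.055 ]
red [430 292  12  16  98] [ 0.7576 -0.3232  0.047 ] [0.2619 0.3056]
[ 0.52192939 -0.15420764  0.18718533] [ 0.51978009 -0.08033247  0.38348853]
```

View pics/w0.png

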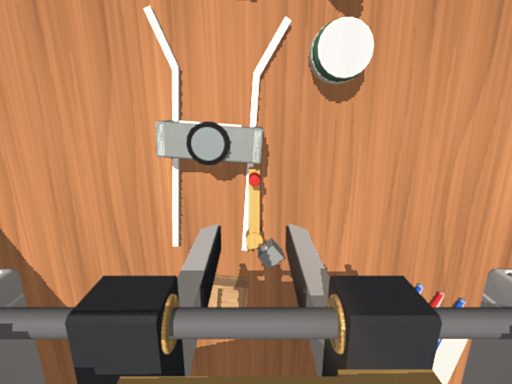

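Wrist view: the peg at (255,180) is folded beside the bridge and the tips straddle the lane line. I'll descend over the peg with a small correction.

arm_command:
  commands:
    - {"hand":140,"tx":-0.07,"ty":-0.12,"tz":-0.9,"spin":0}
    - {"hand":140,"tx":0,"ty":0,"tz":-0.9,"spin":0}
    - {"hand":140,"tx":0,"ty":0,"tz":-0.9,"spin":0}
    - {"hand":140,"tx":0,"ty":0,"tz":-0.9,"spin":0}
    - {"hand":140,"tx":0,"ty":0,"tz":-0.5,"spin":0}

```text
time: 2.15
tool_pos: [0.5149, -0.164, 0.0621]
tool_rot: [0.713, 0.701, -0.001, -0.001]
force: [0.6, 0.0, 0.3]
width: 0.45
grip_force: 0.0
```

arm_command:
  commands:
    - {"hand":140,"tx":0,"ty":0,"tz":-0.5,"spin":0}
    - {"hand":190,"tx":0,"ty":0,"tz":0,"spin":0}
    - {"hand":190,"tx":0,"ty":0,"tz":0,"spin":0}
    - {"hand":190,"tx":0,"ty":0,"tz":0,"spin":0}

```text
time: 2.55
tool_pos: [0.5166, -0.1644, 0.0501]
tool_rot: [0.713, 0.701, 0.0, 0.001]
force: [0.6, -0.2, 0.4]
width: 0.265
grip_force: 0.0
```

```bash
python3 - <<'E'
from h import *
t=ctrl.state();print(t["tool_pos"],S(t["tool_pos"]),t["force"],t["width"])
C=Wd(.205,.060);prev=None
for al in [.08]+list(np.arange(.2,1.58,.125)):
    p=C+.085*(-np.cos(al)*ex-np.sin(al)*ey)
    print(round(al,3),np.round(p,4),None if prev is None else np.round((p-prev)/.03,2));prev=p
E
```

```text
[ 0.5166397  -0.1644139   0.05010116] [0.12464837 0.05177156] [ 0.62201389 -0.24164347  0.42918432] 0.2652845229207138
0.08 [ 0.5185 -0.1602] None
0.2 [ 0.5083 -0.1607] [-0.34 -0.02]
0.325 [ 0.4978 -0.1626] [-0.35 -0.06]
0.45 [ 0.4877 -0.1657] [-0.34 -0.1 ]
0.575 [ 0.478  -0.1701] [-0.32 -0.15]
0.7 [ 0.469  -0.1757] [-0.3  -0.19]
0.825 [ 0.4607 -0.1823] [-0.28 -0.22]
0.95 [ 0.4533 -0.1899] [-0.25 -0.25]
1.075 [ 0.4469 -0.1984] [-0.21 -0.28]
1.2 [ 0.4416 -0.2076] [-0.18 -0.31]
1.325 [ 0.4375 -0.2174] [-0.14 -0.33]
1.45 [ 0.4347 -0.2276] [-0.09 -0.34]
1.575 [ 0.4331 -0.2381] [-0.05 -0.35]
```

arm_command:
  commands:
    - {"hand":205,"tx":0,"ty":0.13,"tz":-0.07,"spin":0}
    - {"hand":205,"tx":0,"ty":0,"tz":0,"spin":0}
    - {"hand":205,"tx":0,"ty":0,"tz":0,"spin":0}

```text
time: 2.85
tool_pos: [0.5162, -0.1603, 0.0473]
tool_rot: [0.713, 0.701, 0.0, 0.0]
force: [0.3, 0.2, 0.3]
width: 0.195
grip_force: 0.0
```

arm_command:
  commands:
    - {"hand":205,"tx":-0.14,"ty":-0.01,"tz":0,"spin":0.45}
    - {"hand":205,"tx":-0.14,"ty":-0.01,"tz":0,"spin":0.45}
    - {"hand":205,"tx":-0.175,"ty":-0.03,"tz":0,"spin":0.45}
    - {"hand":205,"tx":-0.175,"ty":-0.03,"tz":0,"spin":0.45}
    - {"hand":205,"tx":-0.17,"ty":-0.05,"tz":0,"spin":0.45}

```text
time: 3.35
tool_pos: [0.4919, -0.1643, 0.0472]
tool_rot: [0.593, 0.805, -0.0, 0.0]
force: [0.3, 0.6, 0.8]
width: 0.192
grip_force: 0.0
```

```bash
python3 - <<'E'
from h import *
s=snap("top");peg(s);t=ctrl.state();print(t["tool_pos"],t["force"],t["width"])
cv2.imwrite("pics/t1.png",cv2.resize(s["frame"][130:250,240:400],None,fx=4,fy=4)[:,:,::-1])
E
```

```text
red [87 83  6  7 17] [0.7527 0.389  0.047 ] [-0.4472  0.2389]
red [389  82  22  10  51] [ 0.7628 -0.3576  0.047 ] [0.2957 0.3138]
red [421  92  18   5  23] [ 0.7444 -0.4309  0.047 ] [0.3704 0.3018]
red [505 130   5   4  17] [ 0.6565 -0.6142  0.047 ] [0.5606 0.2302]
red [487 163   7   6  31] [ 0.5729 -0.5705  0.047 ] [0.5243 0.1431]
red [498 170   6   5  26] [ 0.5579 -0.5951  0.047 ] [0.5501 0.1303]
red [485 187  27  21 451] [ 0.4975 -0.5895  0.047 ] [0.5498 0.0696]
red [ 117  243   47   80 2546] [0.2871 0.2483 0.047 ] [-0.2665 -0.2128]
[ 0.49112548 -0.16469172  0.04705712] [ 1.18462708 -0.91335178 -0.6229176 ] 0.19383078668105627
```

```bash
python3 - <<'E'
from h import *
s=snap("scene");peg(s)
cv2.imwrite("pics/sc1.png",cv2.resize(s["frame"][150:290,130:310],None,fx=4,fy=4)[:,:,::-1])
E
```

```text
red [226 130  57  28 921] [0.327  0.2063 0.047 ] [-0.2282 -0.1694]
red [219 224   7  10  54] [ 0.5242 -0.1649  0.047 ] [0.1245 0.0593]
red [ 44 335  31  33 662] [ 0.5141 -0.6054  0.047 ] [0.5642 0.0876]
red [235 346  27  13  53] [ 0.7915 -0.3911  0.047 ] [0.3266 0.3453]
red [203 362  34  22 153] [ 0.7786 -0.4524  0.047 ] [0.3888 0.3377]
red [ 87 372   8   9  58] [ 0.6074 -0.5986  0.047 ] [0.5493 0.1799]
red [ 70 378   8   6  39] [ 0.5922 -0.6219  0.047 ] [0.5738 0.1668]
```

View pics/sc1.png

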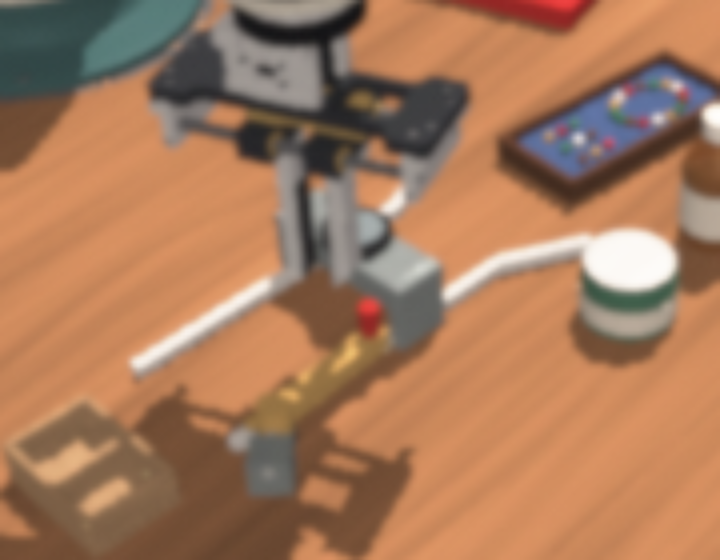

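```bash
python3 - <<'E'
from h import *
t=ctrl.state();M=R.from_quat(t["tool_rot"]).as_matrix();p=t["tool_pos"]
s=snap("scene");print(t["tool_rot"],M[:,1])
print("now",p,S(p))
for d in(-.009,.009):
  for z in(.017,-.02):
    u=px(s,p+M[:,1]*d+M[:,2]*z);print(d,z,(p+M[:,2]*z)[2],u,(u-[130,150])*4)
for q in ((.120,.053),(.120,.060),(.1245,.0593)):
    w=[*Wd(*q),.047];print(q,(px(s,w)-[130,150])*4)
    print((px(s,[*Wd(*q),.027])-[130,150])*4)
E
```

```text
[ 5.94191674e-01  8.04323459e-01 -1.64375291e-04 -3.40348159e-05] [ 9.55844594e-01  2.93872455e-01 -3.04868214e-04]
now [ 0.49158586 -0.16462313  0.04711461] [0.12703284 0.02683057]
-0.009 0.017 0.03011461074327473 [209.36738973 227.32537144] [317.46955891 309.30148574]
-0.009 -0.02 0.06711460865813196 [208.24698554 216.03599172] [312.98794215 264.14396687]
0.009 0.017 0.03011461074327473 [215.77006027 229.00123283] [343.08024107 316.00493132]
0.009 -0.02 0.06711460865813196 [214.77411544 217.68606089] [339.09646176 270.74424355]
(0.12, 0.053) [364.95829084 305.52941556]
[366.85416312 329.75761399]
(0.12, 0.06) [372.651772   310.59835838]
[374.47082462 334.86051127]
(0.1245, 0.0593) [366.52604585 313.60993541]
[368.41554319 337.88713054]
```

```bash
python3 - <<'E'
from h import *
s=wrist("w1.png");t=ctrl.state();T=np.linalg.inv(np.array(s["tool_from_camera"]));K=np.array(s["intrinsics"])
print(np.round(s["tool_from_camera"],3))
for y in(-.021,.021,-.009,.009):
  for z in(.017,-.008,-.03):
    for x in (-.008,.008):
      q=T@[x,y,z,1];q=K@[q[0],-q[1],-q[2]];print((x,y,z),np.round(q[:2]/q[2]))
peg(s)
E
```

```text
[[ 0.     0.962  0.273  0.079]
 [ 1.     0.    -0.001 -0.   ]
 [-0.001  0.273 -0.962 -0.196]
 [ 0.     0.     0.     1.   ]]
(-0.008, -0.021, 0.017) [226. 228.]
(0.008, -0.021, 0.017) [225. 208.]
(-0.008, -0.021, -0.008) [223. 241.]
(0.008, -0.021, -0.008) [222. 220.]
(-0.008, -0.021, -0.03) [219. 256.]
(0.008, -0.021, -0.03) [219. 232.]
(-0.008, 0.021, 0.017) [280. 228.]
(0.008, 0.021, 0.017) [281. 208.]
(-0.008, 0.021, -0.008) [283. 241.]
(0.008, 0.021, -0.008) [284. 220.]
(-0.008, 0.021, -0.03) [287. 256.]
(0.008, 0.021, -0.03) [288. 232.]
(-0.008, -0.009, 0.017) [241. 228.]
(0.008, -0.009, 0.017) [241. 208.]
(-0.008, -0.009, -0.008) [240. 241.]
(0.008, -0.009, -0.008) [240. 220.]
(-0.008, -0.009, -0.03) [239. 256.]
(0.008, -0.009, -0.03) [238. 232.]
(-0.008, 0.009, 0.017) [265. 228.]
(0.008, 0.009, 0.017) [265. 208.]
(-0.008, 0.009, -0.008) [266. 241.]
(0.008, 0.009, -0.008) [266. 220.]
(-0.008, 0.009, -0.03) [268. 256.]
(0.008, 0.009, -0.03) [268. 232.]
red [282 213  21  26 376] [ 0.5184 -0.1553  0.047 ] [0.1154 0.0527]
```

View pics/w1.png

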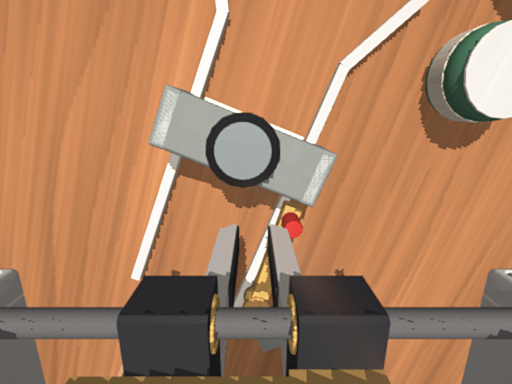

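Wrist view: the peg at (292,225) hasn't moved, and the fingertips end at row 227, where 208 was expected. The tips seem to sit higher than stated, so I'll check the tool height with PnP on the stand points.

```bash
python3 - <<'E'
from h import *
s=wrist();K=np.array(s["intrinsics"])
obj=[(0,.048,.01),(.230,-.048,.01),(.08,0,.058),(.06,.06,.05),(.1,.06,.05),(.06,-.06,.05),(.1,-.06,.05)]
im=np.array([(344,64),(137,277),(242,149),(333,155),(313,205),(167,86),(150,143)],float)
w=np.array([[*Wd(x,y),z] for x,y,z in obj])
for a,b in zip(w,im):print(b,np.round(px(s,a)))
ok,r,t=cv2.solvePnP(w,im,K,None);Rm=cv2.Rodrigues(r)[0];c=(-Rm.T@t).ravel();print("cam pnp",c,"claimed",s["origin"])
E
```

```text
[344.  64.] [344.  67.]
[137. 277.] [132. 281.]
[242. 149.] [240. 153.]
[333. 155.] [337. 157.]
[313. 205.] [311. 211.]
[167.  86.] [162.  85.]
[150. 143.] [144. 146.]
cam pnp [ 0.47116168 -0.09009916  0.25068239] claimed [ 0.46887523 -0.08876541  0.24362268]
```

The tool height is roughly right (within 7 mm), but the tips are about 25–30 mm shorter than stated, so they passed over the peg. I'll go back and descend by force, in small steps.

arm_command:
  commands:
    - {"hand":140,"tx":0,"ty":0,"tz":0.4,"spin":0}
    - {"hand":140,"tx":0.3,"ty":0.06,"tz":0,"spin":-0.75}
    - {"hand":140,"tx":0.3,"ty":0.06,"tz":0,"spin":-0.75}
    - {"hand":140,"tx":0.3,"ty":0.05,"tz":0,"spin":-0.75}
    - {"hand":140,"tx":0,"ty":0,"tz":0,"spin":0}

```text
time: 4.1
tool_pos: [0.5203, -0.1586, 0.0599]
tool_rot: [0.713, 0.701, 0.0, 0.0]
force: [-1.1, 1.2, -0.0]
width: 0.45
grip_force: 0.0
```

arm_command:
  commands:
    - {"hand":140,"tx":0,"ty":0,"tz":-0.3,"spin":0}
    - {"hand":140,"tx":0,"ty":0,"tz":-0.2,"spin":0}
    - {"hand":140,"tx":0,"ty":0,"tz":-0.1,"spin":0}
    - {"hand":140,"tx":0,"ty":0,"tz":-0.1,"spin":0}
    - {"hand":140,"tx":0,"ty":0,"tz":0,"spin":0}

```text
time: 4.6
tool_pos: [0.5187, -0.1592, 0.0376]
tool_rot: [0.713, 0.701, -0.0, -0.0]
force: [0.5, -0.8, 0.0]
width: 0.45
grip_force: 0.0
```

arm_command:
  commands:
    - {"hand":140,"tx":0,"ty":0,"tz":-0.15,"spin":0}
    - {"hand":140,"tx":0,"ty":0,"tz":-0.1,"spin":0}
    - {"hand":140,"tx":0,"ty":0,"tz":0,"spin":0}

```text
time: 4.9
tool_pos: [0.5188, -0.1591, 0.0301]
tool_rot: [0.713, 0.701, -0.0, -0.0]
force: [-0.0, -0.5, 1.0]
width: 0.455
grip_force: 0.0
```

```bash
python3 - <<'E'
from h import *
s=snap("scene");t=ctrl.state();print(t["tool_pos"],S(t["tool_pos"]),t["force"])
cv2.imwrite("pics/sc2.png",cv2.resize(s["frame"][170:270,160:290],None,fx=6,fy=6,interpolation=cv2.INTER_CUBIC)[:,:,::-1])
E
```

```text
[ 0.51894975 -0.159095    0.03033391] [0.11914893 0.05361092] [0.1422807  0.44223711 0.40556035]
```

View pics/sc2.png

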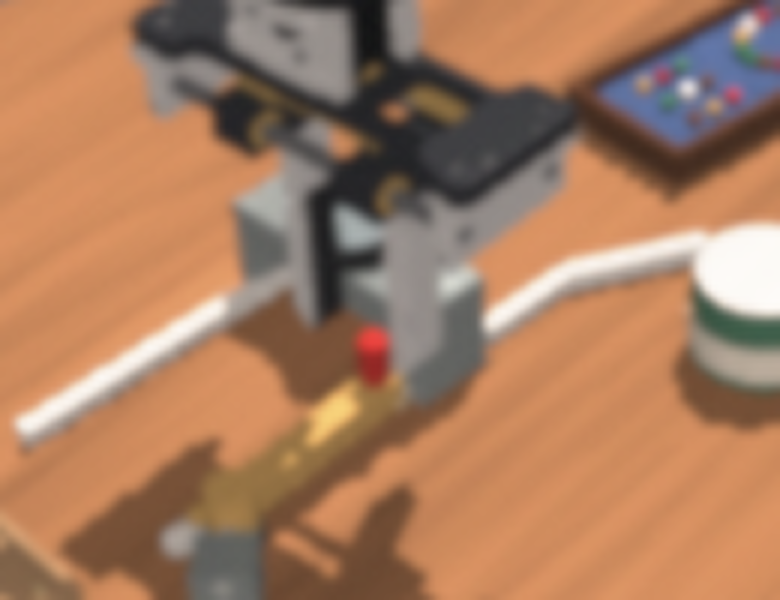

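```bash
python3 - <<'E'
from h import *
s=snap("scene")
def onplane(s,u,v,y0):
    o,d=ray(s,u,v);o2,d2=S(o),S(o+d)-S(o);k=(y0-o2[1])/d2[1];p=o+k*d;return np.round([*S(p),p[2]],4)
f=lambda u,v:(160+(u+.5)/6-.5,170+(v+.5)/6-.5)
for y in(.075,.081,.087):
    print(y,[onplane(s,*f(*q),y) for q in((393,362),(410,370),(437,362))])
for y in(.020,.026,.033): print(y,[onplane(s,*f(*q),y) for q in((318,325),(300,315))])
h=cv2.cvtColor(s["frame"],cv2.COLOR_RGB2HSV);peg(s)
E
```

```text
0.075 [array([0.1271, 0.075 , 0.0531]), array([0.1183, 0.075 , 0.0431]), array([0.1033, 0.075 , 0.0378])]
0.081 [array([0.1322, 0.081 , 0.06  ]), array([0.1235, 0.081 , 0.0501]), array([0.1086, 0.081 , 0.0448])]
0.087 [array([0.1373, 0.087 , 0.0669]), array([0.1287, 0.087 , 0.0571]), array([0.114 , 0.087 , 0.0519])]
0.02 [array([0.1202, 0.02  , 0.0365]), array([0.1293, 0.02  , 0.0476])]
0.026 [array([0.125, 0.026, 0.043]), array([0.1339, 0.026 , 0.054 ])]
0.033 [array([0.1305, 0.033 , 0.0505]), array([0.1394, 0.033 , 0.0614])]
red [236 131  47  27 772] [0.3398 0.2113 0.047 ] [-0.2343 -0.157 ]
red [219 224   6  10  52] [ 0.5241 -0.1654  0.047 ] [0.125  0.0593]
red [ 44 335  31  33 661] [ 0.514  -0.6054  0.047 ] [0.5642 0.0875]
red [235 346  27  13  53] [ 0.7917 -0.3905  0.047 ] [0.3259 0.3454]
red [203 362  34  22 152] [ 0.7785 -0.4526  0.047 ] [0.389  0.3377]
red [ 86 372   9   9  61] [ 0.6073 -0.5987  0.047 ] [0.5495 0.1798]
red [ 70 378   8   6  40] [ 0.5921 -0.6216  0.047 ] [0.5736 0.1666]
```

Triangulation puts the tips about 18 mm above the reported TCP rather than 17 mm below it. I'll descend another ~17 mm in small steps, watching the force, then close on the peg to confirm.

arm_command:
  commands:
    - {"hand":140,"tx":0,"ty":0,"tz":-0.15,"spin":0}
    - {"hand":140,"tx":0,"ty":0,"tz":-0.1,"spin":0}
    - {"hand":140,"tx":0,"ty":0,"tz":0,"spin":0}

```text
time: 5.3
tool_pos: [0.5187, -0.1591, 0.0225]
tool_rot: [0.713, 0.701, -0.0, -0.0]
force: [-0.6, 1.1, -0.2]
width: 0.452
grip_force: 0.0
```

arm_command:
  commands:
    - {"hand":140,"tx":0,"ty":0,"tz":-0.15,"spin":0}
    - {"hand":140,"tx":0,"ty":0,"tz":-0.1,"spin":0}
    - {"hand":140,"tx":0,"ty":0,"tz":0,"spin":0}

```text
time: 5.6
tool_pos: [0.5188, -0.1591, 0.015]
tool_rot: [0.713, 0.701, -0.0, -0.0]
force: [0.5, -0.5, 0.6]
width: 0.447
grip_force: 0.0
```

arm_command:
  commands:
    - {"hand":225,"tx":0,"ty":0,"tz":0,"spin":0}
    - {"hand":225,"tx":0,"ty":0,"tz":0,"spin":0}
    - {"hand":225,"tx":0,"ty":0,"tz":0,"spin":0}
    - {"hand":225,"tx":0,"ty":0,"tz":0,"spin":0}
  squeeze: 4

```text
time: 6.0
tool_pos: [0.5191, -0.1592, 0.0156]
tool_rot: [0.713, 0.701, -0.0, 0.0]
force: [0.4, -0.5, -0.1]
width: 0.149
grip_force: 0.3
```

The width stopped at 14 mm, so the peg is held. Now the sweep along the arc.

arm_command:
  commands:
    - {"hand":225,"tx":-0.17,"ty":-0.02,"tz":0,"spin":0.45}
    - {"hand":225,"tx":-0.17,"ty":-0.02,"tz":0,"spin":0.45}
    - {"hand":225,"tx":-0.175,"ty":-0.03,"tz":0,"spin":0.45}
    - {"hand":225,"tx":-0.175,"ty":-0.03,"tz":0,"spin":0.45}

```text
time: 6.4
tool_pos: [0.4982, -0.1618, 0.0156]
tool_rot: [0.618, 0.786, 0.0, -0.0]
force: [0.5, 0.8, 1.2]
width: 0.147
grip_force: 4.0
```

arm_command:
  commands:
    - {"hand":225,"tx":-0.17,"ty":-0.05,"tz":0,"spin":0.45}
    - {"hand":225,"tx":-0.17,"ty":-0.05,"tz":0,"spin":0.45}
    - {"hand":225,"tx":-0.16,"ty":-0.075,"tz":0,"spin":0.45}
    - {"hand":225,"tx":-0.16,"ty":-0.075,"tz":0,"spin":0.45}

```text
time: 6.8
tool_pos: [0.4784, -0.1696, 0.0156]
tool_rot: [0.515, 0.857, 0.0, 0.0]
force: [0.1, -1.1, -1.6]
width: 0.147
grip_force: 4.0
```

arm_command:
  commands:
    - {"hand":225,"tx":-0.15,"ty":-0.095,"tz":0,"spin":0.45}
    - {"hand":225,"tx":-0.15,"ty":-0.095,"tz":0,"spin":0.45}
    - {"hand":225,"tx":-0.14,"ty":-0.11,"tz":0,"spin":0.45}
    - {"hand":225,"tx":-0.14,"ty":-0.11,"tz":0,"spin":0.45}

```text
time: 7.2
tool_pos: [0.4614, -0.1819, 0.0157]
tool_rot: [0.403, 0.915, 0.0, 0.0]
force: [3.3, 2.0, -3.0]
width: 0.149
grip_force: 4.0
```

```bash
python3 - <<'E'
from h import *
t=ctrl.state();p=S(t["tool_pos"]);v=p-[.205,.06];print(t["tool_pos"],p,np.hypot(*v),np.arctan2(-v[1],-v[0]),t["force"],t["width"],t["grip_force"])
s=wrist();peg(s)
E
```

```text
[ 0.46143656 -0.1819227   0.0156882 ] [ 0.14688562 -0.00170226] 0.08476113212073716 0.8153339599497244 [ 3.25967059  1.98325958 -2.95249911] 0.14920515575691423 4.000636897981167
red [242 224  23  31 585] [ 0.4583 -0.1789  0.047 ] [ 0.1442 -0.0051]
```

The peg follows at α≈0.82 and the resistance has begun. Continuing past the snap to the end stop.

arm_command:
  commands:
    - {"hand":225,"tx":-0.125,"ty":-0.125,"tz":0,"spin":0.45}
    - {"hand":225,"tx":-0.125,"ty":-0.125,"tz":0,"spin":0.45}
    - {"hand":225,"tx":-0.105,"ty":-0.14,"tz":0,"spin":0.45}
    - {"hand":225,"tx":-0.105,"ty":-0.14,"tz":0,"spin":0.45}
  squeeze: 10

```text
time: 7.65
tool_pos: [0.4481, -0.1979, 0.0157]
tool_rot: [0.286, 0.958, 0.0, 0.001]
force: [6.5, -3.3, -5.3]
width: 0.148
grip_force: 10.0
```

arm_command:
  commands:
    - {"hand":225,"tx":-0.09,"ty":-0.155,"tz":0,"spin":0.45}
    - {"hand":225,"tx":-0.09,"ty":-0.155,"tz":0,"spin":0.45}
    - {"hand":225,"tx":-0.07,"ty":-0.165,"tz":0,"spin":0.45}
    - {"hand":225,"tx":-0.07,"ty":-0.165,"tz":0,"spin":0.45}

```text
time: 8.05
tool_pos: [0.4389, -0.2176, 0.0158]
tool_rot: [0.164, 0.986, -0.0, 0.001]
force: [8.6, -2.7, -8.2]
width: 0.142
grip_force: 10.0
```

arm_command:
  commands:
    - {"hand":225,"tx":-0.045,"ty":-0.17,"tz":0,"spin":0.45}
    - {"hand":225,"tx":-0.045,"ty":-0.17,"tz":0,"spin":0.45}
    - {"hand":225,"tx":-0.025,"ty":-0.175,"tz":0,"spin":0.45}
    - {"hand":225,"tx":-0.025,"ty":-0.175,"tz":0,"spin":0.45}

```text
time: 8.45
tool_pos: [0.4352, -0.2373, 0.0158]
tool_rot: [0.039, 0.999, 0.0, 0.002]
force: [13.4, 18.7, -7.6]
width: 0.155
grip_force: 10.0
```

```bash
python3 - <<'E'
from h import *
t=ctrl.state();p=S(t["tool_pos"]);v=p-[.205,.06];print(t["tool_pos"],p,np.hypot(*v),np.arctan2(-v[1],-v[0]),t["force"],t["width"],t["grip_force"])
s=wrist();peg(s)
E
```

```text
[ 0.43518392 -0.23726984  0.01578234] [ 0.20430376 -0.02304856] 0.0830514821911489 1.562412979026369 [13.41112072 18.67340963 -7.60065613] 0.1553491825089866 10.034637451171875
red [243 224  23  31 574] [ 0.4304 -0.2368  0.047 ] [ 0.2043 -0.0278]
```

Hard stop reached (α≈1.56, 19 N). Release, rise and look.

arm_command:
  commands:
    - {"hand":140,"tx":0,"ty":0,"tz":0,"spin":0}
    - {"hand":140,"tx":0,"ty":0,"tz":0,"spin":0}
    - {"hand":140,"tx":0,"ty":0,"tz":0,"spin":0}
    - {"hand":140,"tx":0,"ty":0,"tz":0.5,"spin":0}
    - {"hand":140,"tx":0,"ty":0,"tz":1,"spin":0}

```text
time: 9.0
tool_pos: [0.4327, -0.2371, 0.0606]
tool_rot: [0.04, 0.999, 0.001, -0.001]
force: [-0.2, -0.5, 0.8]
width: 0.451
grip_force: 0.0
```

arm_command:
  commands:
    - {"hand":140,"tx":0,"ty":0,"tz":1,"spin":0}
    - {"hand":140,"tx":0,"ty":0,"tz":1,"spin":0}
    - {"hand":140,"tx":0.15,"ty":1,"tz":1,"spin":-0.66}
    - {"hand":140,"tx":0.15,"ty":1,"tz":0,"spin":-0.66}
    - {"hand":140,"tx":0.15,"ty":1,"tz":0,"spin":-0.66}

```text
time: 9.5
tool_pos: [0.4474, -0.147, 0.1523]
tool_rot: [0.179, 0.984, -0.001, 0.001]
force: [0.5, 0.4, -1.0]
width: 0.448
grip_force: 0.0
```

arm_command:
  commands:
    - {"hand":140,"tx":0.15,"ty":1,"tz":0,"spin":-0.66}
    - {"hand":140,"tx":0.15,"ty":1,"tz":0,"spin":-0.66}
    - {"hand":140,"tx":0.15,"ty":1,"tz":0,"spin":-0.66}
    - {"hand":140,"tx":0.15,"ty":1,"tz":0,"spin":-0.66}
    - {"hand":140,"tx":0.15,"ty":1,"tz":0,"spin":-0.66}

```text
time: 10.0
tool_pos: [0.4695, 0.0036, 0.1516]
tool_rot: [0.399, 0.917, -0.0, 0.0]
force: [0.3, -0.9, 0.4]
width: 0.451
grip_force: 0.0
```

arm_command:
  commands:
    - {"hand":140,"tx":0.15,"ty":1,"tz":0,"spin":-0.66}
    - {"hand":140,"tx":0.15,"ty":1,"tz":0,"spin":-0.66}
    - {"hand":140,"tx":0.15,"ty":1,"tz":0,"spin":-0.66}
    - {"hand":140,"tx":0.15,"ty":1,"tz":0,"spin":-0.66}
    - {"hand":140,"tx":0.15,"ty":1,"tz":0,"spin":-0.66}

```text
time: 10.5
tool_pos: [0.492, 0.1536, 0.1516]
tool_rot: [0.598, 0.802, 0.0, 0.0]
force: [0.5, -0.8, 0.8]
width: 0.451
grip_force: 0.0
```

arm_command:
  commands:
    - {"hand":140,"tx":0.15,"ty":1,"tz":0,"spin":-0.66}
    - {"hand":140,"tx":0.15,"ty":1,"tz":0,"spin":-0.66}
    - {"hand":140,"tx":0.15,"ty":1,"tz":0,"spin":-0.66}
    - {"hand":140,"tx":0.1,"ty":0.5,"tz":0,"spin":-0.66}
    - {"hand":140,"tx":0,"ty":0,"tz":0,"spin":0}

```text
time: 11.0
tool_pos: [0.508, 0.2598, 0.1516]
tool_rot: [0.733, 0.68, 0.001, -0.0]
force: [-1.0, -0.2, 0.3]
width: 0.452
grip_force: 0.0
```

```bash
python3 - <<'E'
from h import *
t=ctrl.state();p=t["tool_pos"];q=t["tool_rot"];print(p,S(p),"close ang",np.degrees(2*np.arctan2(q[1],q[0]))-90,t["force"],t["joint_pos"])
for k in("top","scene"):
    s=snap(k,k+"2.png");peg(s)
    if k=="top":cv2.imwrite("pics/c2.png",cv2.resize(s["frame"][130:250,140:400],None,fx=3,fy=3,interpolation=cv2.INTER_CUBIC)[:,:,::-1])
E
```

```text
[0.50797501 0.25981519 0.15164037] [-0.29722502  0.00629358] close ang -4.261404199923476 [-0.96550951 -0.16989991  0.2953282 ] [ 0.04750384  0.45151099 -0.73744179  1.76985755  0.3433616   1.05233882
 -0.88715605]
red [389  82  21  10  45] [ 0.7629 -0.3569  0.047 ] [0.295  0.3138]
red [422  92  17   5  21] [ 0.7442 -0.4313  0.047 ] [0.3708 0.3017]
red [505 130   5   4  16] [ 0.6563 -0.6145  0.047 ] [0.5609 0.23  ]
red [487 163   7   6  31] [ 0.5729 -0.5705  0.047 ] [0.5243 0.1431]
red [498 170   6   5  26] [ 0.5579 -0.5951  0.047 ] [0.5501 0.1303]
red [485 187  27  21 450] [ 0.4976 -0.5897  0.047 ] [0.55   0.0697]
red [347 221   7   4  25] [ 0.4331 -0.2378  0.047 ] [ 0.205  -0.0251]
red [226 130  57  28 926] [0.3269 0.2062 0.047 ] [-0.2281 -0.1695]
red [173 228   5   9  37] [ 0.442  -0.2445  0.047 ] [ 0.2109 -0.0156]
red [ 44 335  31  33 661] [ 0.5141 -0.6054  0.047 ] [0.5642 0.0875]
red [235 346  27  13  53] [ 0.7915 -0.3911  0.047 ] [0.3266 0.3453]
red [203 362  34  22 153] [ 0.7786 -0.4524  0.047 ] [0.3888 0.3377]
red [ 87 372   8   9  58] [ 0.6071 -0.5985  0.047 ] [0.5492 0.1796]
red [ 70 378   8   6  41] [ 0.592  -0.6218  0.047 ] [0.5737 0.1666]
```

View pics/c2.png

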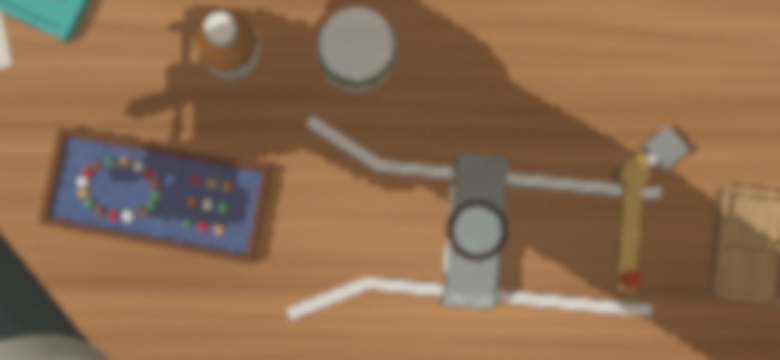

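Crop: the arm is now across the lane, with the peg at crop (630,280) = stand (205,-25) mm, exactly seated. The tray is unmoved. I'll lower behind the tray's rear edge, feeling for the bench.

arm_command:
  commands:
    - {"hand":140,"tx":0,"ty":0,"tz":-1,"spin":-0.09}
    - {"hand":140,"tx":0,"ty":0,"tz":-1,"spin":0}
    - {"hand":140,"tx":0,"ty":0,"tz":-1,"spin":0}
    - {"hand":140,"tx":0,"ty":0,"tz":-1,"spin":0}
    - {"hand":140,"tx":0,"ty":0,"tz":-0.5,"spin":0}

```text
time: 11.6
tool_pos: [0.5079, 0.2554, 0.0139]
tool_rot: [0.737, 0.676, -0.001, -0.0]
force: [0.7, -0.7, 1.3]
width: 0.451
grip_force: 0.0
```

arm_command:
  commands:
    - {"hand":140,"tx":0,"ty":0,"tz":-0.2,"spin":0}
    - {"hand":140,"tx":0,"ty":0,"tz":-0.15,"spin":0}
    - {"hand":140,"tx":0,"ty":0,"tz":-0.1,"spin":0}
    - {"hand":140,"tx":0,"ty":0,"tz":0,"spin":0}

```text
time: 12.0
tool_pos: [0.5089, 0.2573, 0.0026]
tool_rot: [0.737, 0.675, 0.0, 0.0]
force: [-0.6, 0.4, -0.2]
width: 0.451
grip_force: 0.0
```

arm_command:
  commands:
    - {"hand":140,"tx":0,"ty":0,"tz":-0.1,"spin":0}
    - {"hand":140,"tx":0,"ty":0,"tz":-0.1,"spin":0}
    - {"hand":140,"tx":0,"ty":0,"tz":0,"spin":0}

```text
time: 12.3
tool_pos: [0.5084, 0.2572, -0.0042]
tool_rot: [0.737, 0.675, -0.0, -0.0]
force: [-0.7, -0.5, 0.2]
width: 0.45
grip_force: 0.0
```

```bash
python3 - <<'E'
from h import *
t=ctrl.state();print(t["tool_pos"],S(t["tool_pos"]),t["force"])
s=snap("scene");c=px(s,t["tool_pos"]);u,v=c.astype(int);print(c)
cv2.imwrite("pics/sc3.png",cv2.resize(s["frame"][v-60:v+50,u-80:u+50],None,fx=5,fy=5,interpolation=cv2.INTER_CUBIC)[:,:,::-1])
E
```

```text
[ 0.50843185  0.25717981 -0.00417459] [-0.29463927  0.00697759] [-0.74741695 -0.48562551  0.24079782]
[309.17026695 168.8701568 ]
```

View pics/sc3.png

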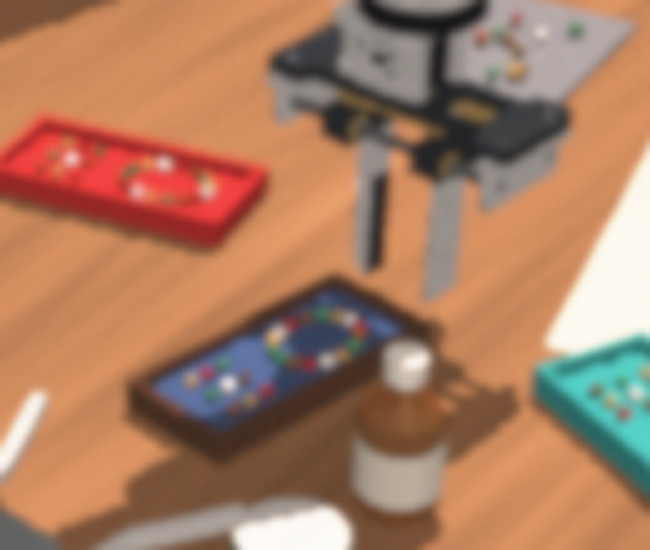

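The gripper is behind the tray's rear edge, clear of the bottle, and has not touched the bench even at TCP −4 mm. Feeling further down.

arm_command:
  commands:
    - {"hand":140,"tx":0,"ty":0,"tz":-0.1,"spin":0}
    - {"hand":140,"tx":0,"ty":0,"tz":-0.1,"spin":0}
    - {"hand":140,"tx":0,"ty":0,"tz":0,"spin":0}

```text
time: 12.65
tool_pos: [0.5083, 0.2572, -0.0104]
tool_rot: [0.737, 0.675, -0.0, -0.0]
force: [0.8, -0.2, -0.3]
width: 0.451
grip_force: 0.0
```

arm_command:
  commands:
    - {"hand":140,"tx":0,"ty":0,"tz":-0.1,"spin":0}
    - {"hand":140,"tx":0,"ty":0,"tz":0,"spin":0}

```text
time: 12.85
tool_pos: [0.5084, 0.2572, -0.0133]
tool_rot: [0.737, 0.675, -0.0, -0.0]
force: [-0.8, -0.3, 0.6]
width: 0.451
grip_force: 0.0
```

arm_command:
  commands:
    - {"hand":140,"tx":0,"ty":0,"tz":-0.07,"spin":0}
    - {"hand":140,"tx":0,"ty":0,"tz":0,"spin":0}

```text
time: 13.05
tool_pos: [0.5085, 0.2572, -0.0153]
tool_rot: [0.737, 0.675, -0.0, -0.0]
force: [0.7, -0.3, -0.2]
width: 0.452
grip_force: 0.0
```

arm_command:
  commands:
    - {"hand":140,"tx":-0.08,"ty":-0.332,"tz":0,"spin":0}
    - {"hand":140,"tx":-0.08,"ty":-0.332,"tz":0,"spin":0}
    - {"hand":140,"tx":-0.03,"ty":-0.332,"tz":0,"spin":0}
    - {"hand":140,"tx":-0.03,"ty":-0.332,"tz":0,"spin":0}
    - {"hand":140,"tx":-0.03,"ty":-0.332,"tz":0,"spin":0}

```text
time: 13.55
tool_pos: [0.5011, 0.2063, -0.015]
tool_rot: [0.738, 0.675, 0.0, 0.0]
force: [1.4, 1.9, -1.0]
width: 0.453
grip_force: 0.9
```

arm_command:
  commands:
    - {"hand":140,"tx":-0.03,"ty":-0.332,"tz":0,"spin":0}
    - {"hand":140,"tx":-0.03,"ty":-0.332,"tz":0,"spin":0}
    - {"hand":140,"tx":-0.03,"ty":-0.332,"tz":0,"spin":0}

```text
time: 13.85
tool_pos: [0.4983, 0.1768, -0.015]
tool_rot: [0.737, 0.675, 0.0, -0.0]
force: [1.2, 1.3, 0.1]
width: 0.452
grip_force: 1.1
```

```bash
cat >> h.py <<'E'
def tray(f=None):
    s=snap("top",f);h=cv2.cvtColor(s["frame"],cv2.COLOR_RGB2HSV)
    m=cv2.inRange(h,(100,60,25),(140,255,255));m[:130]=0;m[260:]=0;m[:,400:]=0
    m=cv2.morphologyEx(m,cv2.MORPH_CLOSE,np.ones((7,7)))
    c=max(cv2.findContours(m,0,1)[0],key=cv2.contourArea)
    P=np.array([S(onz(s,*q,.012)) for q in cv2.boxPoints(cv2.minAreaRect(c))]);print("pad stand mm",np.round(P*1e3,1).tolist())
    t=ctrl.state();print("tcp",np.round(S(t["tool_pos"])*1e3,1),t["tool_pos"][2],t["force"])
E
python3 -c "
from h import *
tray('t3.png')"
```

```text
pad stand mm [[-180.8, -21.5], [-181.6, 41.7], [-34.8, 41.2], [-34.8, -22.0]]
tcp [-211.9    4. ] -0.015196932848479956 [ 1.42325568 -1.04735223  0.81597472]
```

The tray is now square to the lane but sits ~10 mm left. I'll grip it lightly by the sides near its rear, without lifting, and slide it onto the centre line.

arm_command:
  commands:
    - {"hand":140,"tx":0,"ty":0.25,"tz":0,"spin":0}
    - {"hand":0,"tx":0,"ty":0,"tz":0.8,"spin":0}
    - {"hand":0,"tx":0,"ty":0,"tz":0.8,"spin":0}
    - {"hand":0,"tx":0.05,"ty":-0.5,"tz":0,"spin":0}
    - {"hand":0,"tx":0.04,"ty":-0.6,"tz":0,"spin":0}

```text
time: 14.4
tool_pos: [0.5013, 0.1527, 0.0333]
tool_rot: [0.737, 0.676, 0.001, 0.0]
force: [0.7, -0.4, -0.7]
width: 0.756
grip_force: 0.0
```

arm_command:
  commands:
    - {"hand":0,"tx":0,"ty":0,"tz":0,"spin":0}
    - {"hand":0,"tx":0,"ty":0,"tz":0,"spin":0}
    - {"hand":0,"tx":0,"ty":0,"tz":0,"spin":0}

```text
time: 14.7
tool_pos: [0.5008, 0.1529, 0.0327]
tool_rot: [0.737, 0.676, -0.0, -0.0]
force: [-0.3, 0.4, -0.7]
width: 0.988
grip_force: 0.0
```

```bash
python3 - <<'E'
from h import *
s=wrist("w4.png");t=ctrl.state();print(S(t["tool_pos"]),t["tool_pos"],t["width"])
h=cv2.cvtColor(s["frame"],cv2.COLOR_RGB2HSV);m=cv2.inRange(h,(100,80,30),(140,255,255))
m=cv2.morphologyEx(m,cv2.MORPH_CLOSE,np.ones((9,9)));c=max(cv2.findContours(m,0,1)[0],key=cv2.contourArea)
r=cv2.boundingRect(c);print(r)
for row in range(r[1]+10,r[1]+r[3]-10,30):
    xs=np.nonzero(m[row])[0];a,b=[S(onz(s,x,row,.012)) for x in(xs.min(),xs.max())];print(row,xs.min(),xs.max(),np.round(a*1e3,1),np.round(b*1e3,1),"mid y",round((a+b)[1]*500,1))
E
```

```text
[-0.19012006  0.00846122] [0.50083196 0.15292671 0.03275727] 1.0006071003715438
(213, 213, 87, 94)
223 214 299 [-184.5  -21.9] [-184.5   44.9] mid y 11.5
253 215 297 [-158.6  -22. ] [-158.5   44.4] mid y 11.2
283 216 295 [-131.   -22.2] [-131.    43.8] mid y 10.8
```

View pics/w4.png

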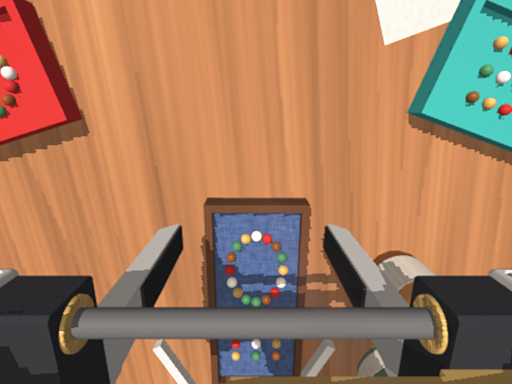

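```bash
python3 - <<'E'
from h import *
s=snap("top");f=s["frame"]
cv2.imwrite("pics/x.png",f[:,:,::-1])
# bottle cap centre crop(220,28) z~.1 ; tin top crop (357,45) z .045
g=lambda u,v,z:S(onz(s,140+(u+.5)/3-.5,130+(v+.5)/3-.5,z))
print("bottle",g(219,28,.1),"base",g(233,62,0.01),"tin",g(357,45,.045))
E
```

```text
bottle [-0.13131664  0.12852456] base [-0.12827872  0.1199569 ] tin [-0.027632    0.13740732]
```

Wrist view: tray at cols 205–310 between the open fingers (inner tips at cols 183 and 325). The bottle (stand (-130,125)) stays clear here. Descend and grip lightly.

arm_command:
  commands:
    - {"hand":0,"tx":0.06,"ty":0,"tz":-0.5,"spin":0}
    - {"hand":0,"tx":0,"ty":0,"tz":-0.6,"spin":0}
    - {"hand":0,"tx":0,"ty":0,"tz":-0.4,"spin":0}
    - {"hand":0,"tx":0,"ty":0,"tz":0,"spin":0}

```text
time: 15.2
tool_pos: [0.5016, 0.1521, -0.0139]
tool_rot: [0.737, 0.676, -0.001, -0.001]
force: [-0.2, -0.9, 0.5]
width: 0.999
grip_force: 0.0
```

arm_command:
  commands:
    - {"hand":60,"tx":0,"ty":0,"tz":0,"spin":0}
    - {"hand":60,"tx":0,"ty":0,"tz":0,"spin":0}
    - {"hand":60,"tx":0,"ty":0,"tz":0,"spin":0}
    - {"hand":60,"tx":0,"ty":0,"tz":0,"spin":0}
  squeeze: 5

```text
time: 15.6
tool_pos: [0.5032, 0.1523, -0.0116]
tool_rot: [0.737, 0.675, 0.0, 0.0]
force: [-0.1, 0.8, 4.2]
width: 0.85
grip_force: 5.0
```

arm_command:
  commands:
    - {"hand":60,"tx":-0.1,"ty":0.01,"tz":0,"spin":0}
    - {"hand":60,"tx":-0.1,"ty":0.01,"tz":0,"spin":0}
    - {"hand":60,"tx":-0.1,"ty":0.01,"tz":0,"spin":0}
    - {"hand":60,"tx":-0.05,"ty":0,"tz":0,"spin":0}
    - {"hand":60,"tx":0,"ty":0,"tz":0,"spin":0}

```text
time: 16.1
tool_pos: [0.4925, 0.1532, -0.0117]
tool_rot: [0.737, 0.676, 0.0, 0.0]
force: [3.7, 0.9, 6.3]
width: 0.853
grip_force: 5.0
```

```bash
python3 -c "
from h import *
tray('t4.png');t=ctrl.state();print(t['width'],t['grip_force'])"
```

```text
pad stand mm [[-149.9, -31.2], [-151.0, 33.8], [-31.9, 34.4], [-31.5, -30.6]]
tcp [-189.7    0.2] -0.011699096733065711 [ 3.23212281 -0.01344673  6.62508155]
0.8539682859928658 5.037526041269302
```

Gripped (80 mm) and centred to ~1.5 mm. I'll slide forward, still gripped, until the front is between the straight rails.

arm_command:
  commands:
    - {"hand":60,"tx":-0.07,"ty":-0.332,"tz":0,"spin":0}
    - {"hand":60,"tx":-0.03,"ty":-0.332,"tz":0,"spin":0}
    - {"hand":60,"tx":-0.03,"ty":-0.332,"tz":0,"spin":0}
    - {"hand":60,"tx":-0.03,"ty":-0.332,"tz":0,"spin":0}

```text
time: 16.55
tool_pos: [0.4871, 0.1138, -0.0119]
tool_rot: [0.737, 0.676, 0.0, -0.0]
force: [0.0, 5.5, 5.1]
width: 0.852
grip_force: 5.0
```

arm_command:
  commands:
    - {"hand":60,"tx":-0.03,"ty":-0.332,"tz":0,"spin":0}
    - {"hand":60,"tx":-0.03,"ty":-0.332,"tz":0,"spin":0}
    - {"hand":60,"tx":-0.03,"ty":-0.332,"tz":0,"spin":0}
    - {"hand":60,"tx":0,"ty":0,"tz":0,"spin":0}

```text
time: 16.95
tool_pos: [0.4843, 0.0822, -0.0121]
tool_rot: [0.738, 0.675, -0.0, -0.0]
force: [1.2, -4.5, 5.9]
width: 0.854
grip_force: 5.0
```

```bash
python3 -c "
from h import *
tray('t5.png');t=ctrl.state();print(t['width'],t['grip_force'])"
```

```text
pad stand mm [[-54.8, 28.4], [35.1, 37.6], [41.4, -27.9], [-47.9, -37.0]]
tcp [-118.2   -1.8] -0.012046574122068499 [ 0.83280433 -3.33710788  5.52379262]
0.8515972715133527 5.017726895457599
```

arm_command:
  commands:
    - {"hand":0,"tx":0,"ty":0,"tz":0,"spin":0}
    - {"hand":0,"tx":0,"ty":0,"tz":0,"spin":0}
    - {"hand":0,"tx":0,"ty":0,"tz":0,"spin":0}
    - {"hand":0,"tx":0,"ty":0,"tz":0.8,"spin":0}
    - {"hand":0,"tx":0,"ty":0,"tz":0.8,"spin":0}

```text
time: 17.5
tool_pos: [0.484, 0.0835, 0.036]
tool_rot: [0.737, 0.676, -0.001, -0.001]
force: [0.2, -0.6, -0.4]
width: 1.003
grip_force: 0.0
```

arm_command:
  commands:
    - {"hand":140,"tx":0.05,"ty":0.65,"tz":0,"spin":0}
    - {"hand":140,"tx":0.06,"ty":0.65,"tz":0,"spin":0}
    - {"hand":140,"tx":0,"ty":0,"tz":0,"spin":0}
    - {"hand":140,"tx":0,"ty":0,"tz":0,"spin":0}
    - {"hand":140,"tx":0,"ty":0,"tz":0,"spin":0}

```text
time: 18.0
tool_pos: [0.4879, 0.1216, 0.0357]
tool_rot: [0.738, 0.675, -0.0, -0.0]
force: [-0.7, 0.0, 1.3]
width: 0.61
grip_force: 0.0
```

```bash
python3 - <<'E'
from h import *
s=wrist("w6.png");t=ctrl.state();print(S(t["tool_pos"]),t["tool_pos"],t["width"],t["force"])
h=cv2.cvtColor(s["frame"],cv2.COLOR_RGB2HSV);m=cv2.inRange(h,(100,80,30),(140,255,255))
m=cv2.morphologyEx(m,cv2.MORPH_CLOSE,np.ones((9,9)));c=max(cv2.findContours(m,0,1)[0],key=cv2.contourArea)
r=cv2.boundingRect(c);print(r,S(onz(s,r[0]+r[2]/2,r[1],.012)))
for row in range(r[1]+5,r[1]+r[3]-5,20):
    xs=np.nonzero(m[row])[0];a,b=[S(onz(s,x,row,.012)) for x in(xs.min(),xs.max())];print(row,xs.min(),xs.max(),np.round(a*1e3,1),np.round(b*1e3,1))
tray("t6.png")
E
```

```text
[-0.15772978 -0.00164277] [0.48795292 0.12153641 0.03572029] 0.5693720922675762 [ 0.13379563  0.17514411 -0.16882457]
(212, 258, 82, 49) [-0.12016162 -0.00145113]
263 213 293 [-115.6  -34.6] [-115.5   31.7]
283 214 292 [-96.8 -34.5] [-96.7  31.5]
pad stand mm [[-117.4, -32.2], [-118.6, 30.6], [39.1, 32.1], [39.4, -30.7]]
tcp [-157.8   -1.6] 0.03574864259969719 [-0.36098792 -0.28005624  0.12518017]
```

The tray is straight in the lane: y≈-1, front ≈45, rear ≈-130. I'll descend behind it and push.

arm_command:
  commands:
    - {"hand":140,"tx":0,"ty":0,"tz":-0.6,"spin":0}
    - {"hand":140,"tx":0,"ty":0,"tz":-0.6,"spin":0}
    - {"hand":140,"tx":0,"ty":0,"tz":-0.4,"spin":0}
    - {"hand":140,"tx":0,"ty":0,"tz":0,"spin":0}

```text
time: 18.5
tool_pos: [0.4872, 0.1218, -0.0133]
tool_rot: [0.737, 0.675, -0.001, -0.001]
force: [0.7, -0.7, -0.2]
width: 0.456
grip_force: 0.0
```

arm_command:
  commands:
    - {"hand":140,"tx":-0.029,"ty":-0.332,"tz":0,"spin":0}
    - {"hand":140,"tx":-0.029,"ty":-0.332,"tz":0,"spin":0}
    - {"hand":140,"tx":-0.029,"ty":-0.332,"tz":0,"spin":0}
    - {"hand":140,"tx":-0.029,"ty":-0.332,"tz":0,"spin":0}
    - {"hand":140,"tx":-0.029,"ty":-0.332,"tz":0,"spin":0}

```text
time: 19.0
tool_pos: [0.4842, 0.0719, -0.0116]
tool_rot: [0.737, 0.675, 0.001, 0.0]
force: [0.5, 4.7, 4.6]
width: 0.448
grip_force: 2.4
```

arm_command:
  commands:
    - {"hand":140,"tx":-0.029,"ty":-0.332,"tz":0,"spin":0}
    - {"hand":140,"tx":-0.029,"ty":-0.332,"tz":0,"spin":0}
    - {"hand":140,"tx":-0.029,"ty":-0.332,"tz":0,"spin":0}
    - {"hand":140,"tx":-0.029,"ty":-0.332,"tz":0,"spin":0}
    - {"hand":140,"tx":-0.029,"ty":-0.332,"tz":0,"spin":0}

```text
time: 19.5
tool_pos: [0.4793, 0.0219, -0.0121]
tool_rot: [0.737, 0.675, -0.0, -0.0]
force: [0.4, 5.0, 4.0]
width: 0.451
grip_force: 2.5
```

```bash
python3 -c "
from h import *
tray('t7.png')"
```

```text
pad stand mm [[107.6, -33.1], [107.3, 26.0], [121.3, 26.2], [121.5, -32.9]]
tcp [-55.8  -1.7] -0.012290373470126972 [1.5734236  0.84512338 1.70378906]
```

arm_command:
  commands:
    - {"hand":140,"tx":-0.029,"ty":-0.332,"tz":0,"spin":0}
    - {"hand":140,"tx":-0.029,"ty":-0.332,"tz":0,"spin":0}
    - {"hand":140,"tx":-0.029,"ty":-0.332,"tz":0,"spin":0}
    - {"hand":140,"tx":-0.029,"ty":-0.332,"tz":0,"spin":0}
    - {"hand":140,"tx":-0.029,"ty":-0.332,"tz":0,"spin":0}

```text
time: 20.05
tool_pos: [0.4748, -0.0282, -0.0122]
tool_rot: [0.737, 0.675, -0.0, -0.0]
force: [0.6, 0.8, -0.8]
width: 0.452
grip_force: 0.8
```

arm_command:
  commands:
    - {"hand":140,"tx":-0.015,"ty":-0.166,"tz":0,"spin":0}
    - {"hand":140,"tx":-0.015,"ty":-0.166,"tz":0,"spin":0}
    - {"hand":140,"tx":-0.01,"ty":-0.1,"tz":0,"spin":0}
    - {"hand":140,"tx":0,"ty":0,"tz":0,"spin":0}

```text
time: 20.45
tool_pos: [0.4738, -0.0405, -0.0121]
tool_rot: [0.738, 0.675, -0.0, 0.0]
force: [0.4, 0.5, 0.3]
width: 0.45
grip_force: 0.0
```

```bash
python3 -c "
from h import *
tray('t8.png')"
```

```text
pad stand mm [[137.6, -40.0], [131.6, 27.8], [180.2, 32.8], [185.9, -35.0]]
tcp [ 4.7 -1.6] -0.012037354077843683 [-0.32936859  0.60669331  0.41963804]
```

arm_command:
  commands:
    - {"hand":140,"tx":-0.008,"ty":-0.1,"tz":0,"spin":0}
    - {"hand":140,"tx":-0.008,"ty":-0.1,"tz":0,"spin":0}
    - {"hand":140,"tx":0,"ty":0,"tz":0,"spin":0}

```text
time: 20.8
tool_pos: [0.4735, -0.0463, -0.012]
tool_rot: [0.737, 0.675, -0.0, 0.0]
force: [-0.3, 0.4, -1.3]
width: 0.45
grip_force: 0.2
```

arm_command:
  commands:
    - {"hand":140,"tx":-0.005,"ty":-0.07,"tz":0,"spin":0}
    - {"hand":140,"tx":0,"ty":0,"tz":0,"spin":0}

```text
time: 21.0
tool_pos: [0.4733, -0.0469, -0.012]
tool_rot: [0.737, 0.676, 0.001, -0.0]
force: [-0.6, 9.5, 1.3]
width: 0.448
grip_force: 4.8
```

arm_command:
  commands:
    - {"hand":140,"tx":-0.005,"ty":-0.07,"tz":0,"spin":0}
    - {"hand":140,"tx":0,"ty":0,"tz":0,"spin":0}

```text
time: 21.2
tool_pos: [0.4732, -0.0472, -0.012]
tool_rot: [0.737, 0.676, 0.001, -0.001]
force: [-0.5, 20.4, 2.7]
width: 0.448
grip_force: 10.1
```

Firm stop at 20 N. Back off, rise and inspect.

arm_command:
  commands:
    - {"hand":140,"tx":0.02,"ty":0.2,"tz":0,"spin":0}
    - {"hand":140,"tx":0.04,"ty":0.5,"tz":0,"spin":0}
    - {"hand":140,"tx":0.06,"ty":0.8,"tz":0.3,"spin":0}
    - {"hand":140,"tx":0,"ty":0.5,"tz":1,"spin":0}
    - {"hand":140,"tx":0,"ty":0.5,"tz":1,"spin":0}

```text
time: 21.7
tool_pos: [0.4761, 0.0255, 0.0575]
tool_rot: [0.737, 0.676, -0.001, -0.001]
force: [0.9, -1.2, -0.0]
width: 0.454
grip_force: 0.0
```

arm_command:
  commands:
    - {"hand":140,"tx":0,"ty":0,"tz":1,"spin":0}
    - {"hand":140,"tx":0,"ty":0,"tz":1,"spin":0}
    - {"hand":140,"tx":0,"ty":0,"tz":1,"spin":0}
    - {"hand":140,"tx":0,"ty":0,"tz":0,"spin":0}
    - {"hand":140,"tx":0,"ty":0,"tz":0,"spin":0}

```text
time: 22.2
tool_pos: [0.4768, 0.0242, 0.147]
tool_rot: [0.738, 0.675, -0.0, 0.001]
force: [-0.3, -0.9, 0.3]
width: 0.45
grip_force: 0.0
```

```bash
python3 - <<'E'
from h import *
tray("t9.png");s=snap("top");peg(s);f=s["frame"]
a=cv2.resize(f[160:250,235:385],None,fx=4,fy=4,interpolation=cv2.INTER_CUBIC)
b=cv2.resize(snap("scene")["frame"][180:260,140:290],None,fx=4,fy=4,interpolation=cv2.INTER_CUBIC)
a=a[:290];b=b[:300]
cv2.imwrite("pics/f9.png",np.vstack([a,b])[:,:,::-1])
g=lambda u,v,z:np.round(S(onz(s,235+(u+.5)/4-.5,160+(v+.5)/4-.5,z))*1e3,1)
print("px of tray front corners if home",[((px(s,[*Wd(.198,y),.02])-[235,160])*4).round() for y in(.04,-.04)])
E
```

```text
pad stand mm [[107.1, -35.0], [107.4, 29.1], [191.0, 29.6], [190.3, -34.4]]
tcp [-59.8  -4.8] 0.1463048799184649 [-0.40618551 -0.25171304  0.72961445]
red [87 83  6  7 17] [0.7527 0.389  0.047 ] [-0.4472  0.2389]
red [389  82  21  10  47] [ 0.7629 -0.3573  0.047 ] [0.2955 0.3138]
red [422  92  17   5  21] [ 0.7442 -0.4313  0.047 ] [0.3708 0.3017]
red [505 130   5   4  16] [ 0.6563 -0.6145  0.047 ] [0.5609 0.23  ]
red [487 163   7   6  32] [ 0.5727 -0.5707  0.047 ] [0.5245 0.1429]
red [498 170   6   5  26] [ 0.5579 -0.5951  0.047 ] [0.5501 0.1303]
red [485 187  27  21 452] [ 0.4975 -0.5895  0.047 ] [0.5498 0.0696]
red [347 220   7   6  29] [ 0.4328 -0.2379  0.047 ] [ 0.2051 -0.0254]
red [ 117  243   47   80 2536] [0.2871 0.2483 0.047 ] [-0.2665 -0.2128]
px of tray front corners if home [array([449., 142.]), array([438., 274.])]
```

View pics/f9.png

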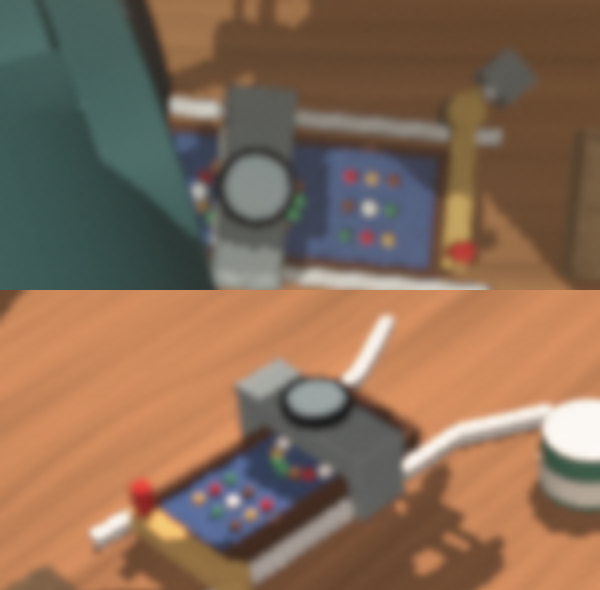

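The pictures show the tray square against the seated arm: pad front 191 mm (192 nominal), peg at (205,-25), bystanders unmoved and the gripper clear. Handing in.

```bash
python3 -c "
from station import ctrl
print(ctrl.job_done())"
```

```text
the job is handed in; nothing more can be done
None
```

The job is handed in: the stop arm is seated in its end detent and the tray rests against it under the bridge, with the gripper clear; it took about 22 s and the hand-in returned no verdict.

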